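# Lay out a hinge for assembly on the balcony work mat

## Robot

A 6-joint arm with a two-finger parallel gripper is mounted at the origin on the work surface. World frame = base frame: x ahead of the robot, y to its left, z up, the work surface at z = 0. Lengths are in m, angles in rad, forces in N, time in s.
With the tool pointing down it reaches from about 0.35 to 0.8 m from the base axis. Payload 7.3 kg.
Tool frame: the origin (TCP) lies midway between the tips of the shut fingers; the grasp point (between the pads) lies 19 mm behind it; z points along the fingers, y is the line along which they close (so a half turn about z gives the same grasp; the last joint's range is limited). The gripper opens to 85 mm and grips with 20 to 120 N. Pads are 22 mm wide; open, the fingers measure 114 mm over their backs; the gripper's body (76 mm by 85 mm) begins 54 mm behind the grasp point. The pads swing forward as they close: fully open they stand 13 mm farther back than shut.
Start: joints at [1.009, 0.342, 1.524, -0, 1.275, -0.146], TCP at [0.212, 0.48, 0.231] pointing down, gripper open.
Joint ranges: [-2.53, 2.53], [-0.77, 2.02], [0.04, 2.7], [-1, 4.14], [0.28, 2.66], [-3.11, 3.11]. Speed limits (rad/s): [2.57, 2.57, 3.14, 3.14, 3.14, 3.14].

## Interface

Orientations are given as [roll, pitch, yaw] about the fixed x, y, z axes, in that order (R = Rz(yaw) Ry(pitch) Rx(roll)).
In Python, from rig import get_obs, capture, get_calibration, close_job, masks_of, spot_point gives the robot as it stands.
- The arm moves only by the tool move_arm, never from a script. Its argument "steps" is a list that holds one entry, the list of rows, each a list of 5 numbers: the closure, from -1 (fully open) to 1 (shut), then the shift along the tool's x, y, z in m, then the turn about the tool's z in degrees. A call has 1 to 12 rows; each row shifts and turns the commanded pose from where the row before left it, along the tool's axes as they then stand; what a row does not reach is not made up. A row lasts 1/12 s, in which the tool goes at most 41.7 mm and 7.16 degrees, less where a joint would pass 70% of its speed; a pose out of reach is approached as far as the arm can. A call with a gripper value outside its range is refused whole. The fingers move at their own pace and stop on an object; "force" is the grip in N (left out, the last holds). Time passes only in rows, so rows that do not move let the fingers close. It gives the time, the measured TCP pose, the force, the opening and the grip force at its end, in the units of the state.
- get_obs(): the state, without advancing time (a new reading comes with each control period).
- capture(name): name is "scene" or "top" or "wrist"; returns the picture (480x640x3 uint8, blue, green, red); there is no depth.
- get_calibration(name): a dict with "fovy" (degrees; the focal length in pixels is half the picture's height over the tangent of half this angle, whatever the lens; pixels are square), "cx", "cy" (the principal point, pixels), "R" (3x3) and "t" (3): a world point X has camera coordinates R X + t; the wrist camera has in their place "T_tool_cam" (4x4, takes a point from camera to tool coordinates, whose origin is the TCP and whose axes are the flange's). Camera axes: x right, y down, z forward; pixel columns grow to the right and rows downward; lengths in m; the calibration is good to about 2 mm. A picture is of the moment at which its call begins: read the wrist's pose just before it. get_calibration takes no time and is no camera call.
- close_job(): hands the job in; it is judged then, once.
Trained networks look in the newest picture that a camera, given by its name, has taken for a name from the list of things; names that differ only in an ending like _2 or _b are one class to them, and where a whole thing is asked for, a point or a joint stands for the part that bears it (a point fixed in the world has none). Each returns a list of dicts, best first, with "conf" (0 to 1); they miss things now and then, are a little off and sometimes report something else, mostly with a low value. They report only what shows in the picture. A call takes as long as a camera call. They do not tell look-alikes from the thing itself.
- masks_of(camera, label): "pixels" (480x640 bool, what is visible of it) and "uv" ([column, row] in pixels, amid what is visible of it).
- spot_point(camera, label): "uv" ([column, row] in pixels: a listed point, or the origin of a listed thing).
The state is a dict: "clock": time; "joints": joint angles; "qd": joint speeds; "joint_efforts": joint torques, N m; "tcp_pos": TCP position; "tool_rot": TCP orientation; "contact_force": force on the tool from outside, world axes, zero at the start; "wrist_torque": the same for the moment, N m; "width": opening from 0.0 (shut) to 1.0 (fully open); "gripper_force": force on a finger pad.
Only numpy, scipy, OpenCV 4.12 (cv2) and the standard library are available. Lean on these libraries where they do the work, as an engineer would, in place of code of your own. Each camera call takes 0.05 s, during which the arm holds its last target. There are 200 camera calls.

## Task

Lay the hinge out flat on the green mat, ready to assemble: the pin lying square across the mat's long side, so that it points away from the robot, with a leaf on each side of it, level with it and parallel to it, knuckles facing the pin with about 3 cm of bare mat between - the three-knuckle leaf on the side towards the screwdriver carousel, the two-knuckle leaf on the other. Lay the file crosswise behind the pin (on the side away from the robot), centred on it, about 3 cm beyond its end. Keep all four things wholly on the mat, and do not shift the tape roll, cork block, jar or pencil.

Things in the scene. Friction and masses are not known exactly. Their poses are not given: they have to be found in the camera images.
- mat: Green silicone work mat, fixed to the board, 200 mm along x by 240 mm along y, 3 mm thick, with a thin lighter line near its edge. Origin: centre of its underside (on the board); x points to its far long edge, away from the robot; y to the robot's left along its long side; turned up to 0.25 rad.
- carousel: Revolving plastic screwdriver carousel, grey, about 124 mm across and 180 mm tall, eight upright screwdrivers with black and orange handles. Fixed; stands well off to the left or to the right of the mat (it changes place with a plain white paint tin). Origin: centre of its foot, on the board.
- leaf3: Steel hinge leaf with three knuckles on one long edge (one at each end and one in the middle, each 13 mm long). 66 mm along x, 44 along y. Plate 8 mm thick from y = -22 to +8 mm; knuckles: tubes 14 mm in diameter, axis along x at y = +15, z = 7 mm, reaching y = +22. Origin: centre of the 66 x 44 mm outline, on the underside; +y to the knuckles, z up. Starts flat; 112-182 g.
- leaf2: Steel hinge leaf with two knuckles on one long edge (each 13 mm long, at x = -13 and +13 mm, the ends of the edge free). 66 mm along x, 44 along y. Plate 8 mm thick from y = -22 to +8 mm; knuckles: tubes 14 mm in diameter, axis along x at y = +15, z = 7 mm, reaching y = +22. Origin: centre of the 66 x 44 mm outline, on the underside; +y to the knuckles, z up. Starts flat; 112-182 g.
- pin: Brushed aluminium hinge pin, 70 mm long along its x: round shank 10 mm in diameter with a square block of 11 x 11 mm, 5 mm long, at each end, on which it lies without rolling. Origin: its middle, on its axis (5.5 mm above what it lies on). 24-39 g.
- file: Small black plastic file, 130 mm long along its x: handle 20 mm wide and 12 mm high from x = -65 to -5 mm, flat blade 16 mm wide and 6 mm high from x = -5 to +65 mm. Origin: middle of its length, on the underside. 32-52 g.
- tape_roll: Bystander: grey roll of tape lying flat beyond the mat, to the left, 76 mm outside diameter, 20 mm high. Origin: centre of its underside.
- cork_block: Bystander: cork block 55 x 35 x 25 mm at the outer left or right. Origin: centre of its underside.
- jar: Bystander: small amber glass jar with a white lid, 48 mm in diameter, 55 mm tall, at the outer left or right. Origin: centre of its underside.
- pencil: Bystander: flat carpenter's pencil about 175 mm long, 12 mm wide, 8 mm high, lying beyond the mat. Origin: middle of its body, on the underside.
There are look-alikes about, which are no part of the job. Leave any yellow look-alike of the leaf3 alone.

How it is judged:
At the end, for the whole second after the job is handed in: All flat, at rest, on the mat, within 0.2 rad of square. Pin axis 44-70 mm from each leaf's centre, on its knuckle side, level to 14 mm; leaves on opposite sides of it, leaf3 on the carousel's side. File's middle 61-89 mm behind the pin's middle, centred on its axis to 15 mm (y of pin in the frame of leaf3 between 0.044 and 0.07 m and x of pin in the frame of leaf3 between -0.014 and 0.014 m and angle between the x axis of each of leaf3, leaf2 and the x axis of pin, either way round below 0.2 rad and angle between each of leaf3, leaf2, file's own z axis and vertical below 0.1 rad and x of leaf3 in the frame of mat between -0.072 and 0.072 m and y of leaf3 in the frame of mat between -0.102 and 0.102 m and z of leaf3 in the frame of mat between -0.001 and 0.007 m and y of pin in the frame of leaf2 between 0.044 and 0.07 m and x of pin in the frame of leaf2 between -0.014 and 0.014 m and x of leaf2 in the frame of mat between -0.072 and 0.072 m and y of leaf2 in the frame of mat between -0.102 and 0.102 m and z of leaf2 in the frame of mat between -0.001 and 0.007 m and y of leaf2 in the frame of leaf3 above 0.088 m and y of carousel in the frame of leaf3 below 0 m and angle between the x axis of pin and the x axis of mat, either way round below 0.2 rad and x of pin in the frame of mat between -0.068 and 0.035 m and z of pin in the frame of mat between 0.005 and 0.0125 m and angle between the x axis of file and the y axis of mat, either way round below 0.2 rad and x of file in the frame of mat between -0.015 and 0.092 m and z of file in the frame of mat between -0.001 and 0.007 m and x of pin in the frame of file between -0.015 and 0.015 m and horizontal distance between pin and file between 0.061 and 0.089 m and linear speed of each of leaf3, leaf2, pin, file below 0.01 m/s and angular speed of each of leaf3, leaf2, pin, file below 0.2 rad/s); the robot touches nothing.
It fails at once if the roll of tape is shifted by more than 20 mm (distance of tape_roll from where it was at the start of the episode above 0.02 m).
It fails at once if the cork block is shifted by more than 20 mm (distance of cork_block from where it was at the start of the episode above 0.02 m).
It fails at once if the small jar is shifted by more than 20 mm (distance of jar from where it was at the start of the episode above 0.02 m).
It fails at once if the pencil is shifted by more than 20 mm (distance of pencil from where it was at the start of the episode above 0.02 m).
It also fails if it takes over 106 s, if anything falls off the work surface, if the arm or the gripper's body presses on something with over 40 N, if the wrist force passes 120 N, or if a joint passes its speed limit or range.

## Working session

There is one attempt and no reset: what is moved stays moved. The work goes in short steps, Python scripts to look and compute and a tool call to move; the robot and the scene stay as the last step left them, time stands still between calls to the robot, and variables do not carry over. Pictures are saved under pics/ and viewed, at most 14 in all, crops included, and the job is handed in when it is done.

Besides the shell and the picture viewer there is one more tool, called after "Request:" by a JSON object that holds its "api" and its "payload". move_arm: Moves the arm, as the interface text tells. Its arguments: {"type":"object","properties":{"steps":{"type":"array"},"force":{"type":"number"}},"required":["steps"]}

```bash
ls; mkdir -p pics; cat > h.py <<'E'
import numpy as np, cv2
from rig import *
def K(name):
    c=get_calibration(name); f=240/np.tan(np.radians(c["fovy"])/2); return c,f
def ground(name,uv,z=0.0):
    c,f=K(name); uv=np.atleast_2d(uv).astype(float)
    d=np.c_[(uv[:,0]-c["cx"])/f,(uv[:,1]-c["cy"])/f,np.ones(len(uv))]
    R=np.array(c["R"]);t=np.array(c["t"]); o=-R.T@t; w=d@R
    return o+w*((z-o[2])/w[:,2])[:,None]
def proj(name,X):
    c,f=K(name); p=np.atleast_2d(X)@np.array(c["R"]).T+np.array(c["t"])
    return np.c_[c["cx"]+f*p[:,0]/p[:,2],c["cy"]+f*p[:,1]/p[:,2]]
E
python3 - <<'E'
from h import *
for n in("top","scene"):
    cv2.imwrite(f"pics/{n}0.png",capture(n)); c=get_calibration(n); print(n,c)
print(get_obs())
for l in "mat carousel leaf3 leaf2 pin file tape_roll cork_block jar pencil".split():
    for m in masks_of("top",l):
        if m["conf"]<.25: continue
        ys,xs=np.nonzero(m["pixels"]); r=cv2.minAreaRect(np.c_[xs,ys].astype(np.float32))
        print(l,round(m["conf"],2),np.round(m["uv"]),len(xs),np.round(ground("top",m["uv"],.005)[0],3), np.round(r[1],0),round(r[2]))
E
```

```text
pics
top {'fovy': 50.080568436650545, 'cx': 328.0089718000259, 'cy': 243.2047809362064, 'R': array([[ 0.03986441, -0.99918972,  0.0055431 ],
       [-0.97750492, -0.04014792, -0.20705623],
       [ 0.207111  ,  0.00283577, -0.97831334]]), 't': array([-0.01868373,  0.55488014,  1.15746427])}
scene {'fovy': 57.630165385436605, 'cx': 324.79244642613526, 'cy': 244.34655412169002, 'R': array([[-0.53595524,  0.84418096,  0.01051129],
       [ 0.59866246,  0.38879991, -0.70031271],
       [-0.59527744, -0.36904355, -0.7137588 ]]), 't': array([ 0.29824165, -0.30198242,  1.587057  ])}
{'clock': 0.1, 'joints': array([ 1.00900228e+00,  3.42677198e-01,  1.52491080e+00, -3.18878490e-05,
        1.27540083e+00, -1.45955954e-01]), 'qd': array([-1.21780159e-03, -1.80253767e-03, -2.05085258e-03,  4.01753019e-05,
        1.68427889e-05,  2.63139055e-03]), 'joint_efforts': array([ 2.30698897e-03, -4.34444225e+01, -2.46491379e+01, -5.28359487e-05,
        4.56744528e-03,  1.93062129e-05]), 'tcp_pos': array([0.21185418, 0.47997037, 0.23068665]), 'tool_rot': array([-3.14020689e+00, -1.72887826e-04,  2.725
[... 364 characters left out ...]
005] [19. 28.] 79
leaf3 0.84 [466. 244.] 408 [ 0.577 -0.337  0.005] [18. 27.] 81
leaf3 0.61 [469. 362.] 525 [ 0.295 -0.341  0.005] [20. 30.] 42
leaf2 0.92 [459. 309.] 455 [ 0.418 -0.317  0.005] [19. 28.] 79
leaf2 0.84 [466. 244.] 408 [ 0.577 -0.337  0.005] [18. 27.] 81
leaf2 0.61 [469. 362.] 525 [ 0.295 -0.341  0.005] [20. 30.] 42
pin 0.55 [204. 298.] 120 [0.42  0.299 0.005] [ 4. 30.] 77
file 0.94 [199. 228.] 442 [0.592 0.326 0.005] [52. 10.] 15
tape_roll 0.81 [247. 161.] 493 [0.773 0.219 0.005] [29. 29.] 90
cork_block 0.81 [518. 288.] 426 [ 0.474 -0.462  0.005] [24. 18.] 90
jar 0.9 [139. 269.] 430 [0.482 0.463 0.005] [20. 25.] 90
pencil 0.6 [340. 158.] 316 [ 0.79  -0.017  0.005] [66.  7.] 6
```

```bash
python3 - <<'E'
import cv2
a=cv2.imread("pics/top0.png")[130:400,110:620]
cv2.imwrite("pics/top0c.png",cv2.resize(a,(800,424),interpolation=cv2.INTER_CUBIC))
b=cv2.imread("pics/top0.png")[220:395,420:520]
cv2.imwrite("pics/top0d.png",cv2.resize(b,None,fx=3.4,fy=3.4,interpolation=cv2.INTER_CUBIC))
E
```

```text
(no output)
```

View pics/top0c.png

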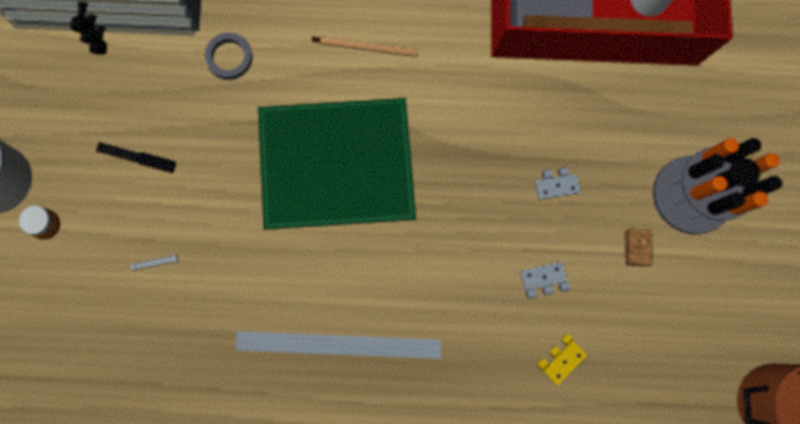

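View pics/top0d.png

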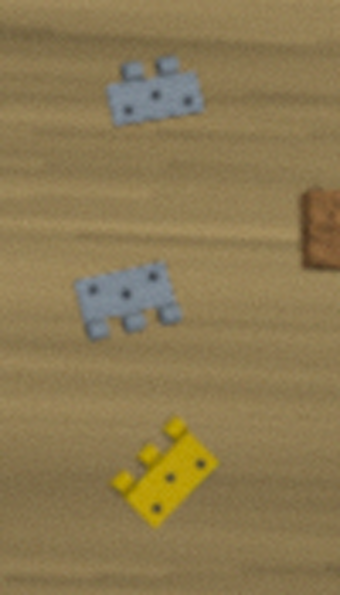

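View pics/scene0.png

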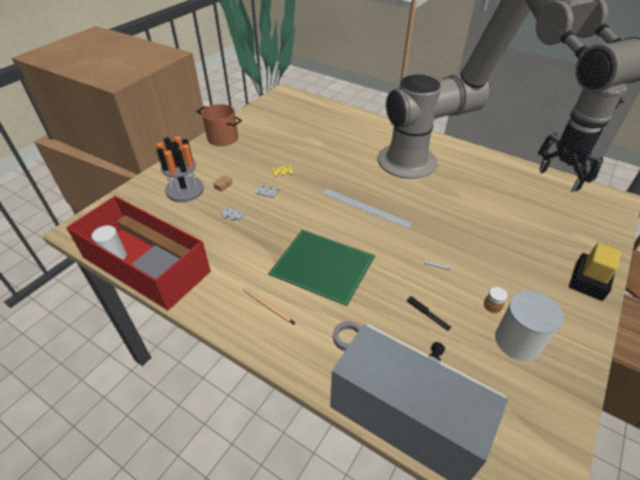

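Candidates for the leaves, in full top-picture pixels:
- The steel part at (459,309) has three knuckles facing the robot, so it is leaf3.
- The steel part at (466,244) has two knuckles facing away, so it is leaf2.
- The yellow part at (469,362) is the look-alike and stays put.

The enlarged crop confirms this. The pin is at (204,298) and the file at (199,228). The carousel is on the right (-y), so leaf3 goes on the -y side.

```bash
cat >> h.py <<'E'
def rect(pts):
    r=cv2.minAreaRect((pts[:,:2]*1000).astype(np.float32)); b=cv2.boxPoints(r)
    e=b[1]-b[0]; g=b[2]-b[1]; l=e if np.hypot(*e)>np.hypot(*g) else g
    return np.round(r[0],1),np.round(sorted(r[1]),1),round(np.degrees(np.arctan2(l[1],l[0]))%180,1)
def maskrect(cam,label,z,near=None,f=ground,tol=15):
    for m in masks_of(cam,label):
        if m["conf"]<.25 or (near is not None and np.hypot(*(m["uv"]-np.array(near)))>tol): continue
        ys,xs=np.nonzero(m["pixels"]); P=f(cam,np.c_[xs,ys],z)
        print(label,round(m["conf"],2),np.round(m["uv"]),rect(P),"centroid",np.round(P.mean(0)*1000,1))
E
python3 - <<'E'
from h import *
im=capture("top")
g=cv2.inRange(cv2.cvtColor(im,cv2.COLOR_BGR2HSV),(50,90,20),(90,255,255))
n,L,s,c=cv2.connectedComponentsWithStats(g); k=1+np.argmax(s[1:,4]); ys,xs=np.nonzero(L==k)
print("mat",s[k],rect(ground("top",np.c_[xs,ys],.003)))
maskrect("top","leaf3",.008,(459,309)); maskrect("top","leaf2",.008,(466,244)); maskrect("top","pin",.0055); maskrect("top","file",.008)
for l in("leaf3","leaf2","pin","file"): print(l,[(round(p["conf"],2),np.round(p["uv"],1),np.round(ground("top",p["uv"],.003)[0],3)) for p in spot_point("top",l) if p["conf"]>.3])
print(get_calibration("wrist"))
E
```

```text
mat [ 275  193  100   83 7365] (array([592.3,  15.8]), array([197.3, 237.6]), np.float32(96.1))
leaf3 0.96 [461. 310.] (array([ 419. , -313.7]), array([43.8, 68.9]), np.float32(105.3)) centroid [ 420.  -312.5    8. ]
leaf2 0.77 [466. 243.] (array([ 572. , -334.2]), array([45.6, 68.4]), np.float32(99.6)) centroid [ 569.8 -334.6    8. ]
pin 0.52 [201. 299.] (array([421.3, 289.9]), array([11.8, 66.4]), np.float32(106.5)) centroid [419.5 295.4   5.5]
file 0.6 [201. 234.] (array([586.6, 329.8]), array([ 22.7, 131.2]), np.float32(77.2)) centroid [585.3 326.5   8. ]
leaf3 [(0.98, array([458.2, 310.9]), array([ 0.413, -0.316,  0.003])), (0.77, array([461.4, 242.4]), array([ 0.582, -0.327,  0.003])), (0.56, array([466.5, 360. ]), array([ 0.298, -0.335,  0.003]))]
leaf2 [(0.98, array([458.2, 310.9]), array([ 0.413, -0.316,  0.003])), (0.77, array([461.4, 242.4]), array([ 0.582, -0.327,  0.003])), (0.56, array([466.5, 360. ]), array([ 0.298, -0.335,  0.003]))]
pin [(0.65, array([204.7, 296.7]), array([0.422, 0.297, 0.003]))]
file [(0.87, array([197.7, 230.7]), array([0.585, 0.329, 0.003]))]
{'fovy': 58.43208758713016, 'cx': 324.77601520101166, 'cy': 238.31236342182015, 'T_tool_cam': array([[-5.90009153e-04, -9.65974688e-01, -2.58635948e-01,
         6.41666008e-02],
       [ 9.99998817e-01, -9.37383284e-04,  1.21978431e-03,
        -4.45126859e-04],
       [-1.42072178e-03, -2.58634922e-01,  9.65974098e-01,
        -1.43086518e-01],
       [ 0.00000000e+00,  0.00000000e+00,  0.00000000e+00,
         1.00000000e+00]])}
```

Request:
{"api": "move_arm", "payload": {"steps": [[[-1,0,0,0,6.4],[-1,0,0,0,6.4],[-1,0,0,0,6.4],[-1,0,0,0,6.4],[-1,0,0,0,6.4],[-1,0,0,0,6.4],[-1,0,0,0,6.4],[-1,0,0,0,6.4],[-1,-0.0325,0.0127,0,0],[-1,-0.0325,0.0127,0,0],[-1,-0.0325,0.0127,0,0],[-1,-0.0325,0.0127,0,0]]], "force": 40}}

```text
clock: 2.05
tcp_pos: [0.2952, 0.3667, 0.2313]
tool_rot: [3.141, -0.0, 1.833]
contact_force: [1.0, 0.1, -0.0]
width: 1.002
gripper_force: 0.0
```

Request:
{"api": "move_arm", "payload": {"steps": [[[-1,-0.0325,0.0127,0,0],[-1,-0.0325,0.0127,0,0],[-1,-0.0325,0.0127,0,0],[-1,-0.0325,0.0127,0,0],[-1,-0.0325,0.0127,0,0],[-1,-0.0325,0.0127,0,0],[-1,-0.033,-0.0092,0.008,0],[-1,-0.033,-0.0092,0.008,0],[-1,-0.033,-0.0092,0.008,0],[-1,-0.033,-0.0092,0.008,0],[-1,-0.033,-0.0092,0.008,0],[-1,-0.033,-0.0092,0.008,0]]]}}

```text
clock: 3.05
tcp_pos: [0.4163, -0.008, 0.1832]
tool_rot: [3.141, 0.0, 1.832]
contact_force: [0.8, -0.1, 0.3]
width: 1.002
gripper_force: 0.0
```

Request:
{"api": "move_arm", "payload": {"steps": [[[-1,-0.033,-0.0092,0.008,0],[-1,-0.033,-0.0092,0.008,0],[-1,-0.033,-0.0092,0.008,0],[-1,-0.033,-0.0092,0.008,0],[-1,-0.033,-0.0092,0.008,0],[-1,-0.033,-0.0092,0.008,0],[-1,-0.033,-0.0092,0.008,0],[-1,-0.033,-0.0092,0.008,0],[-1,-0.033,-0.0092,0.008,0],[-1,0,0,0,0],[-1,0,0,0,0]]]}}

```text
clock: 3.97
tcp_pos: [0.4128, -0.316, 0.1105]
tool_rot: [-3.141, -0.001, 1.829]
contact_force: [-0.1, 0.4, -0.7]
width: 1.002
gripper_force: 0.0
```

```bash
cat >> h.py <<'E'
from scipy.spatial.transform import Rotation as Ro
def wground(cam,uv,z):
    o=get_obs(); return wg(o,uv,z)
def wg(o,uv,z):
    c,f=K("wrist"); T=np.array(c["T_tool_cam"]); Rt=Ro.from_euler("xyz",o["tool_rot"]).as_matrix()
    uv=np.atleast_2d(uv).astype(float)
    d=np.c_[(uv[:,0]-c["cx"])/f,(uv[:,1]-c["cy"])/f,np.ones(len(uv))]@T[:3,:3].T@Rt.T
    p=o["tcp_pos"]+Rt@T[:3,3]
    return p+d*((z-p[2])/d[:,2])[:,None]
def delta(x,y,z,yaw):
    o=get_obs(); Rt=Ro.from_euler("xyz",o["tool_rot"]).as_matrix(); yc=np.degrees(o["tool_rot"][2])
    turn=(yc-yaw+180)%360-180; v=np.array([x,y,z])-o["tcp_pos"]
    a=np.radians(yaw); R2=np.array([[np.cos(a),np.sin(a),0],[np.sin(a),-np.cos(a),0],[0,0,-1]])
    print("turn",round(turn,1),"shift now-axes",np.round(Rt.T@v,4),"after-turn axes",np.round(R2.T@v,4))
E
python3 - <<'E'
from h import *
o=get_obs(); im=capture("wrist"); cv2.imwrite("pics/w1.png",im)
for m in masks_of("wrist","leaf3")[:2]:
    ys,xs=np.nonzero(m["pixels"]); P=wg(o,np.c_[xs,ys],.008); print(m["conf"],m["uv"],rect(P),P.mean(0))
delta(.418,-.314,.004,105.3)
E
```

```text
0.81 [340.7, 234.7] (array([ 420.9, -314.4]), array([43.9, 69.2]), np.float32(104.6)) [ 0.42178687 -0.31237341  0.008     ]
0.78 [559.3, 318.6] (array([ 573.3, -330.1]), array([50.1, 61.3]), np.float32(103.0)) [ 0.57128226 -0.329187    0.008     ]
turn -0.3 shift now-axes [-0.0014  0.0047  0.1072] after-turn axes [-0.0013  0.0047  0.1072]
```

View pics/w1.png

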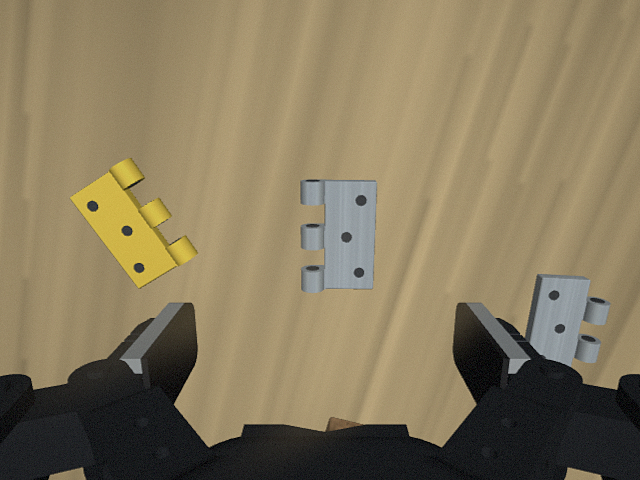

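Steel leaf3 is at (341,235) with its three knuckles to the left. The yellow look-alike at (130,225) is clear of the fingers, and leaf2 is partly seen at (560,320). I'll grasp leaf3 at (0.4205, -0.3135).

Request:
{"api": "move_arm", "payload": {"steps": [[[-1,0.0002,0.004,0.018,0],[-1,0.0002,0.004,0.018,0],[-1,0,0,0.018,0],[-1,0,0,0.018,0],[-0.5,0,0,0.018,0],[-0.5,0,0,0.012,0],[-0.5,0,0,0.005,0],[-0.5,0,0,0.002,0],[1,0,0,0,0],[1,0,0,0,0],[1,0,0,0,0],[1,0,0,0,0]]], "force": 50}}

```text
clock: 5.07
tcp_pos: [0.4214, -0.3122, 0.0036]
tool_rot: [3.141, 0.001, 1.832]
contact_force: [0.4, 2.7, 6.4]
width: 0.485
gripper_force: 50.1
```

Request:
{"api": "move_arm", "payload": {"steps": [[[1,0,0,0,0],[1,0,0,0,0],[1,0,0,0,0]]]}}

```text
clock: 5.32
tcp_pos: [0.4214, -0.3122, 0.0036]
tool_rot: [3.14, 0.001, 1.832]
contact_force: [-0.4, 2.9, 5.5]
width: 0.487
gripper_force: 50.1
```

Request:
{"api": "move_arm", "payload": {"steps": [[[1,0,0,-0.02,0],[1,0,0,-0.03,0],[1,0,0,-0.03,6.2],[1,0,0,0,6.2],[1,0,0,0,6.2],[1,0,0,0,6.2],[1,0,0,0,6.2],[1,0,0,0,6.2],[1,0,0,0,6.2],[1,0,0,0,6.2],[1,0,0,0,6.2],[1,0,0,0,6.2]]]}}

```text
clock: 6.32
tcp_pos: [0.4211, -0.3123, 0.0828]
tool_rot: [3.141, -0.0, 0.745]
contact_force: [-0.3, -0.4, -2.0]
width: 0.481
gripper_force: 51.1
```

Request:
{"api": "move_arm", "payload": {"steps": [[[1,0,0,0,6.2],[1,0,0,0,6.2],[1,0,0,0,6.2],[1,0,0,0,6.2],[1,0,0,0,6.2],[1,0,0,0,6.2],[1,0,0,0,0],[1,0,0,0,0]]]}}

```text
clock: 6.98
tcp_pos: [0.421, -0.3123, 0.0826]
tool_rot: [3.141, -0.0, 0.104]
contact_force: [0.3, 0.3, -0.6]
width: 0.481
gripper_force: 51.1
```

```bash
python3 - <<'E'
from h import *
o=get_obs(); print(o["tcp_pos"],np.degrees(o["tool_rot"]),o["width"],o["joints"])
delta(.5708,-.0437,.03,6.1)
E
```

```text
[ 0.42100513 -0.31227576  0.0826487 ] [ 1.79974986e+02 -2.44163420e-02  5.95995163e+00] 0.48084809824430325 [-7.84499707e-01  5.08498497e-01  1.72020464e+00  7.01247172e-05
  9.12281966e-01  6.82233038e-01]
turn -0.1 shift now-axes [ 0.1768 -0.2516  0.0526] after-turn axes [ 0.1775 -0.2511  0.0526]
```

Request:
{"api": "move_arm", "payload": {"steps": [[[1,0.0221,-0.0314,0,0],[1,0.0221,-0.0314,0,0],[1,0.0221,-0.0314,0,0],[1,0.0221,-0.0314,0,0],[1,0.0221,-0.0314,0,0],[1,0.0221,-0.0314,0,0],[1,0.0221,-0.0314,0,0],[1,0.0221,-0.0314,0,0],[1,0,0,0.03,0],[1,0,0,0.03,0],[1,0,0,0.01,0],[1,0,0,0.005,0]]]}}

```text
clock: 7.98
tcp_pos: [0.5694, -0.0436, 0.0064]
tool_rot: [-3.139, 0.005, 0.103]
contact_force: [-15.2, 6.8, 36.2]
width: 0.483
gripper_force: 55.5
```

Request:
{"api": "move_arm", "payload": {"steps": [[[1,0,0,0.001,0],[1,0,0,0,0],[1,0,0,0,0]]]}}

```text
clock: 8.23
tcp_pos: [0.5722, -0.0452, 0.0073]
tool_rot: [3.141, -0.002, 0.101]
contact_force: [0.4, 0.4, -1.6]
width: 0.484
gripper_force: 51.2
```

Request:
{"api": "move_arm", "payload": {"steps": [[[-0.45,0,0,0,0],[-0.45,0,0,0,0],[-0.45,0,0,0,0],[-0.45,0,0,-0.015,0],[-0.6,0,0,-0.03,0],[-1,0,0,-0.03,-6.7],[-1,0,0,-0.03,-6.7],[-1,0,0,0,-6.7],[-1,0,0,0,-6.7],[-1,0,0,0,-6.7],[-1,0,0,0,-6.7],[-1,0,0,0,-6.7]]]}}

```text
clock: 9.23
tcp_pos: [0.5717, -0.0446, 0.1117]
tool_rot: [3.141, -0.0, 0.925]
contact_force: [-0.3, -0.7, -0.6]
width: 1.001
gripper_force: 0.0
```

Request:
{"api": "move_arm", "payload": {"steps": [[[-1,0,0,0,-6.7],[-1,0,0,0,-6.7],[-1,0,0,0,-6.7],[-1,0,0,0,-6.7],[-1,0,0,0,-6.7],[-1,0,0,0,-6.7],[-1,0,0,0,-6.7],[-1,0,0,0,0],[-1,0,0,0,0],[-1,-0.0354,-0.0059,0,0],[-1,-0.0354,-0.0059,0,0],[-1,-0.0354,-0.0059,0,0]]]}}

```text
clock: 10.23
tcp_pos: [0.5719, -0.1529, 0.1116]
tool_rot: [3.141, 0.0, 1.736]
contact_force: [-0.5, -0.3, 0.2]
width: 1.005
gripper_force: 0.0
```

Request:
{"api": "move_arm", "payload": {"steps": [[[-1,-0.0354,-0.0059,0,0],[-1,-0.0354,-0.0059,0,0],[-1,-0.0354,-0.0059,0,0],[-1,-0.0354,-0.0059,0,0],[-1,-0.0354,-0.0059,0,0],[-1,0,0,0,0],[-1,0,0,0,0]]]}}

```text
clock: 10.82
tcp_pos: [0.5715, -0.3337, 0.1108]
tool_rot: [-3.142, -0.0, 1.731]
contact_force: [0.0, 0.6, 0.2]
width: 1.003
gripper_force: 0.0
```

```bash
python3 - <<'E'
from h import *
o=get_obs(); im=capture("wrist"); cv2.imwrite("pics/w2.png",im)
print(o["tcp_pos"],np.degrees(o["tool_rot"]))
for m in masks_of("wrist","leaf2")[:2]:
    ys,xs=np.nonzero(m["pixels"]); P=wg(o,np.c_[xs,ys],.008); print(m["conf"],m["uv"],rect(P),P.mean(0))
    c=rect(P)[0]/1000; delta(c[0],c[1],.003,99.6)
capture("top"); maskrect("top","leaf3",.011)
E
```

```text
[ 0.57146967 -0.33369821  0.11081569] [-1.79998772e+02 -8.29360596e-03  9.92074695e+01]
0.96 [320.4, 235.3] (array([ 575.2, -334.1]), array([44.2, 66.7]), np.float32(101.7)) [ 0.57227878 -0.3339702   0.008     ]
turn -0.1 shift now-axes [-0.0037  0.0027  0.108 ] after-turn axes [-0.0036  0.0027  0.108 ]
leaf3 0.57 [345. 161.] (array([785.3, -22.9]), array([ 14.9, 170.5]), np.float32(84.6)) centroid [785.2 -26.7  11. ]
leaf3 0.47 [347. 236.] (array([584.1, -43.6]), array([37.9, 42.1]), np.float32(92.4)) centroid [588.4 -43.2  11. ]
```

View pics/w2.png

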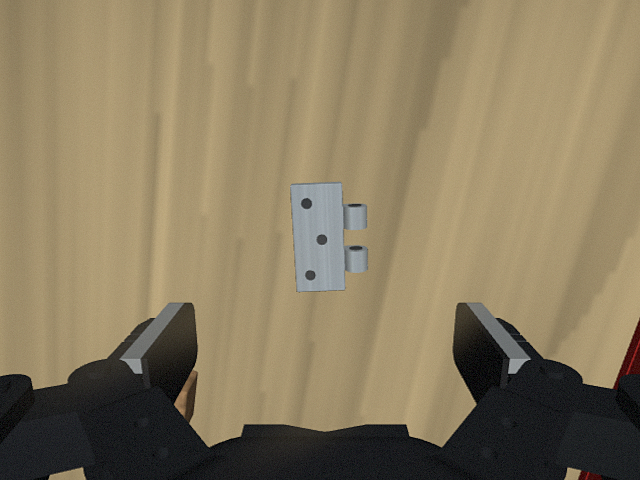

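leaf2 is at (330,237), two knuckles on the right (+x side). I'll grasp it.

Request:
{"api": "move_arm", "payload": {"steps": [[[-1,-0.0005,0.0018,0.018,-2],[-1,-0.0005,0.0018,0.018,0],[-1,0,0,0.018,0],[-1,0,0,0.018,0],[-0.5,0,0,0.018,0],[-0.5,0,0,0.012,0],[-0.5,0,0,0.005,0],[-0.5,0,0,0.0005,0],[1,0,0,0,0],[1,0,0,0,0],[1,0,0,0,0],[1,0,0,0,0]]]}}

```text
clock: 12.02
tcp_pos: [0.5765, -0.3323, 0.006]
tool_rot: [3.14, 0.002, 1.773]
contact_force: [-2.1, 2.7, 5.1]
width: 0.46
gripper_force: 49.6
```

Request:
{"api": "move_arm", "payload": {"steps": [[[1,0,0,0,0],[1,0,0,0,0],[1,0,0,-0.02,0],[1,0,0,-0.03,0],[1,0,0,-0.03,6.8],[1,0,0,0,6.8],[1,0,0,0,6.8],[1,0,0,0,6.8],[1,0,0,0,6.8],[1,0,0,0,6.8],[1,0,0,0,6.8],[1,0,0,0,6.8]]]}}

```text
clock: 13.02
tcp_pos: [0.5763, -0.3323, 0.0852]
tool_rot: [3.139, -0.0, 0.817]
contact_force: [0.0, 0.3, -0.1]
width: -0.005
gripper_force: 0.0
```

Request:
{"api": "move_arm", "payload": {"steps": [[[1,0,0,0,6.8],[1,0,0,0,6.8],[1,0,0,0,6.8],[1,0,0,0,6.8],[1,0,0,0,6.8],[1,0,0,0,6.8],[1,0,0,0,0],[1,0,0,0,0]]]}}

```text
clock: 13.68
tcp_pos: [0.5762, -0.3322, 0.0848]
tool_rot: [3.141, -0.001, 0.115]
contact_force: [0.1, -0.1, -0.1]
width: 0.001
gripper_force: 0.0
```

```bash
python3 - <<'E'
from h import *
o=get_obs(); print(o["tcp_pos"],np.degrees(o["tool_rot"]),o["width"],o["joints"])
delta(.5586,.0697,.007,6.1)
im=capture("top"); cv2.imwrite("pics/t2.png",cv2.resize(im[180:300,260:480],(800,436),interpolation=cv2.INTER_CUBIC))
E
```

```text
[ 0.57621144 -0.33216266  0.08483801] [ 1.79941018e+02 -7.45375452e-02  6.57535502e+00] 0.000663799389298881 [-6.38121103e-01  7.26121246e-01  1.28257116e+00  1.52828540e-04
  1.13124707e+00  8.17849380e-01]
turn 0.5 shift now-axes [ 0.0284 -0.4013  0.0775] after-turn axes [ 0.0252 -0.4015  0.0778]
```

View pics/t2.png

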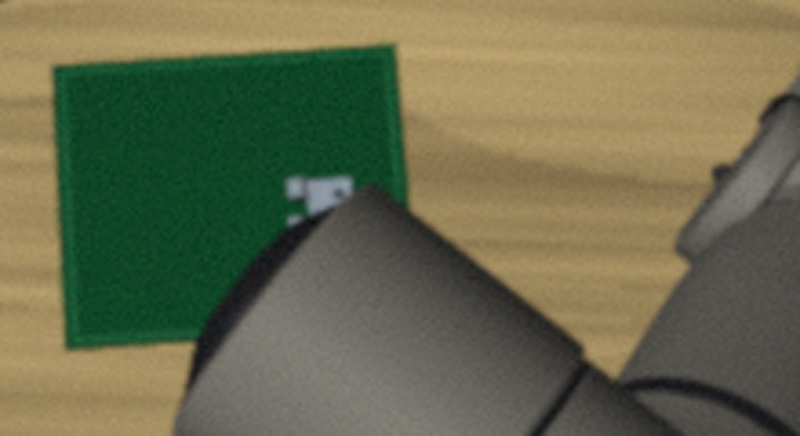

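leaf2 slipped out because the grip was too high: TCP at 6 mm, with the rows falling short. I'll go back, look again and grip lower.

Request:
{"api": "move_arm", "payload": {"steps": [[[-1,0,0,-0.026,-6.7],[-1,0,0,0,-6.7],[-1,0,0,0,-6.7],[-1,0,0,0,-6.7],[-1,0,0,0,-6.7],[-1,0,0,0,-6.7],[-1,0,0,0,-6.7],[-1,0,0,0,-6.7],[-1,0,0,0,-6.7],[-1,0,0,0,-6.7],[-1,0,0,0,-6.7],[-1,0,0,0,-6.7]]]}}

```text
clock: 14.73
tcp_pos: [0.576, -0.332, 0.1102]
tool_rot: [3.141, 0.0, 1.524]
contact_force: [-0.3, 0.3, 0.3]
width: 1.002
gripper_force: 0.0
```

Request:
{"api": "move_arm", "payload": {"steps": [[[-1,0,0,0,-6.7],[-1,0,0,0,-6.7],[-1,0,0,0,0],[-1,0,0,0,0]]]}}

```text
clock: 15.07
tcp_pos: [0.5759, -0.332, 0.11]
tool_rot: [3.141, 0.0, 1.747]
contact_force: [0.3, 0.3, 0.1]
width: 1.0
gripper_force: 0.0
```

```bash
python3 - <<'E'
from h import *
o=get_obs(); im=capture("wrist"); cv2.imwrite("pics/w3.png",im)
print(o["tcp_pos"],np.degrees(o["tool_rot"]))
for m in masks_of("wrist","leaf2")[:2]:
    ys,xs=np.nonzero(m["pixels"]); P=wg(o,np.c_[xs,ys],.008); r=rect(P); print(m["conf"],m["uv"],r,P.mean(0))
    c=r[0]/1000; delta(c[0],c[1],.002,float(r[2]))
E
```

```text
[ 0.5759155  -0.33201997  0.11004321] [1.79981226e+02 1.27137380e-02 1.00082947e+02]
0.64 [263.3, 239.4] (array([ 545.9, -339.1]), array([43.4, 66.4]), np.float32(113.2)) [ 0.54299133 -0.33944096  0.008     ]
turn -13.1 shift now-axes [-0.0018 -0.0308  0.1079] after-turn axes [ 0.0053 -0.0304  0.1079]
```

View pics/w3.png

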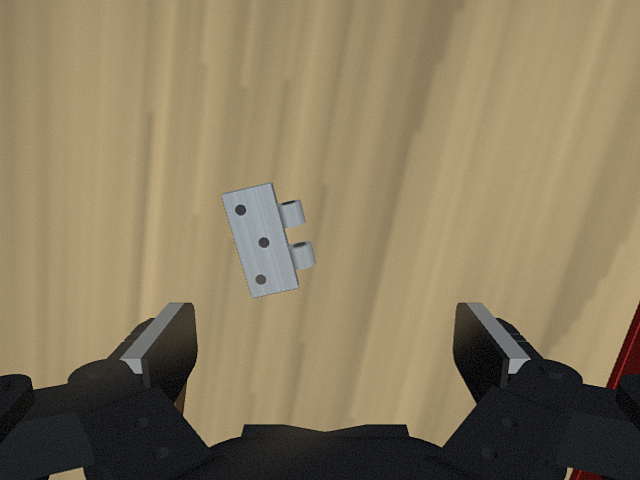

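leaf2 lies flat at (268,240), shifted and turned to about 113°. I'll line up there and descend, then check the height before closing.

Request:
{"api": "move_arm", "payload": {"steps": [[[-1,0,0,0,-6.5],[-1,0,0,0,-6.5],[-1,0.0053,-0.0304,0,0],[-1,0,0,0.02,0],[-1,0,0,0.03,0],[-0.5,0,0,0.03,0],[-0.5,0,0,0.02,0],[-0.5,0,0,0.008,0],[-0.5,0,0,0,0],[-0.5,0,0,0,0]]]}}

```text
clock: 16.0
tcp_pos: [0.5463, -0.3394, 0.0024]
tool_rot: [3.141, 0.001, 1.975]
contact_force: [0.9, 1.0, 1.1]
width: 0.748
gripper_force: 0.0
```

Request:
{"api": "move_arm", "payload": {"steps": [[[1,0,0,0,0],[1,0,0,0,0],[1,0,0,0,0],[1,0,0,0,0],[1,0,0,0,0]]], "force": 60}}

```text
clock: 16.42
tcp_pos: [0.5468, -0.3399, 0.0045]
tool_rot: [3.14, 0.003, 1.975]
contact_force: [-1.8, 0.9, 6.7]
width: 0.469
gripper_force: 59.5
```

Request:
{"api": "move_arm", "payload": {"steps": [[[-0.4,0,0,0,0],[-0.4,0,0,0,0],[-0.4,0,0,0,0],[-0.4,0,0,0.002,0],[-0.4,0,0,0,0]]]}}

```text
clock: 16.83
tcp_pos: [0.5457, -0.3389, -0.0006]
tool_rot: [-3.141, -0.0, 1.975]
contact_force: [0.1, 0.5, -0.0]
width: 0.698
gripper_force: 0.0
```

```bash
python3 - <<'E'
from h import *
o=get_obs(); im=capture("wrist"); cv2.imwrite("pics/w4.png",im[180:])
print(o["tcp_pos"],np.degrees(o["tool_rot"]),o["width"],o["contact_force"])
E
```

```text
[ 0.54569519 -0.33891191 -0.00056493] [-1.79992027e+02 -2.70525048e-02  1.13174590e+02] 0.6978112373480407 [ 0.12327753  0.47478771 -0.01393585]
```

View pics/w4.png

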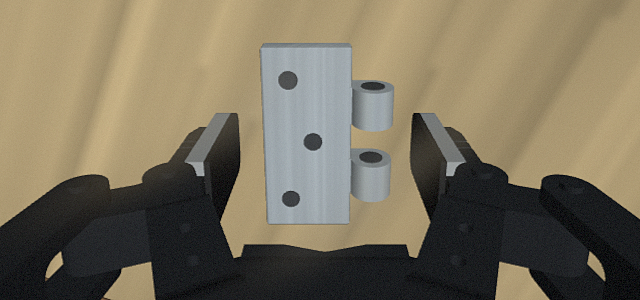

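The leaf is centred and aligned between the pads (plate at col 306, knuckles at col 372, centre row about 313, against the TCP's projected row of about 307). I'll close at this lower height.

Request:
{"api": "move_arm", "payload": {"steps": [[[1,0,0,0,0],[1,0,0,0,0],[1,0,0,0,0],[1,0,0,0,0],[1,0,0,0,0]]]}}

```text
clock: 17.3
tcp_pos: [0.5458, -0.3392, 0.0001]
tool_rot: [3.142, 0.0, 1.975]
contact_force: [-2.5, 0.2, 5.2]
width: 0.48
gripper_force: 60.6
```

Request:
{"api": "move_arm", "payload": {"steps": [[[1,0,0,-0.01,0],[1,0,0,-0.02,0],[1,0,0,-0.03,0],[1,0,0,-0.02,6.7],[1,0,0,0,6.7],[1,0,0,0,6.7],[1,0,0,0,6.7],[1,0,0,0,6.7],[1,0,0,0,6.7],[1,0,0,0,6.7],[1,0,0,0,6.7],[1,0,0,0,6.7]]]}}

```text
clock: 18.3
tcp_pos: [0.5458, -0.3387, 0.0798]
tool_rot: [-3.141, -0.0, 0.917]
contact_force: [0.4, 0.6, -1.5]
width: 0.487
gripper_force: 61.0
```

Request:
{"api": "move_arm", "payload": {"steps": [[[1,0,0,0,6.7],[1,0,0,0,6.7],[1,0,0,0,6.7],[1,0,0,0,6.7],[1,0,0,0,6.7],[1,0,0,0,6.7],[1,0,0,0,6.7],[1,0,0,0,0],[1,0,0,0,0]]]}}

```text
clock: 19.05
tcp_pos: [0.5458, -0.3388, 0.0798]
tool_rot: [-3.141, 0.0, 0.108]
contact_force: [0.3, -1.3, -2.3]
width: 0.486
gripper_force: 61.0
```

```bash
python3 - <<'E'
from h import *
o=get_obs(); print(o["tcp_pos"],np.degrees(o["tool_rot"]),o["width"],o["joints"])
delta(.5586,.0697,.0035,6.1)
E
```

```text
[ 0.54582986 -0.33884733  0.07978507] [-1.79977836e+02  1.44121563e-03  6.17766780e+00] 0.4859107231763296 [-6.74895395e-01  6.94795126e-01  1.36214785e+00  2.90098520e-04
  1.08494033e+00  7.87944791e-01]
turn 0.1 shift now-axes [ 0.0567 -0.4048  0.0764] after-turn axes [ 0.0561 -0.4049  0.0763]
```

Request:
{"api": "move_arm", "payload": {"steps": [[[1,0.0047,-0.0337,0,0],[1,0.0047,-0.0337,0,0],[1,0.0047,-0.0337,0,0],[1,0.0047,-0.0337,0,0],[1,0.0047,-0.0337,0,0],[1,0.0047,-0.0337,0,0],[1,0.0047,-0.0337,0,0],[1,0.0047,-0.0337,0,0],[1,0.0047,-0.0337,0,0],[1,0.0047,-0.0337,0,0],[1,0.0047,-0.0337,0,0],[1,0.0047,-0.0337,0,0]]]}}

```text
clock: 20.05
tcp_pos: [0.5597, 0.0708, 0.0801]
tool_rot: [-3.141, -0.0, 0.108]
contact_force: [0.8, 0.0, -1.5]
width: 0.481
gripper_force: 61.1
```

Request:
{"api": "move_arm", "payload": {"steps": [[[1,0,0,0,0],[1,0,0,0.025,0],[1,0,0,0.025,0],[1,0,0,0.015,0],[1,0,0,0.006,0],[1,0,0,0.003,0],[1,0,0,0.002,0],[1,0,0,0,0]]]}}

```text
clock: 20.72
tcp_pos: [0.5604, 0.0688, 0.0044]
tool_rot: [3.142, -0.001, 0.105]
contact_force: [-1.0, -0.2, -1.3]
width: 0.481
gripper_force: 61.3
```

Request:
{"api": "move_arm", "payload": {"steps": [[[1,0,0,0.001,0],[-0.4,0,0,0,0],[-0.4,0,0,0,0],[-0.4,0,0,0,0],[-0.4,0,0,-0.015,0],[-0.4,0,0,-0.03,0],[-0.4,0,0,-0.03,-6.7],[-0.4,0,0,-0.03,-6.7],[-1,0,0,0,-6.7],[-1,0,0,0,-6.7],[-1,0,0,0,-6.7],[-1,0,0,0,-6.7]]]}}

```text
clock: 21.72
tcp_pos: [0.56, 0.0691, 0.1085]
tool_rot: [3.141, -0.001, 0.812]
contact_force: [-0.2, 0.1, 0.2]
width: 1.002
gripper_force: 0.0
```

Request:
{"api": "move_arm", "payload": {"steps": [[[-1,0,0,0,-6.7],[-1,0,0,0,-6.7],[-1,0,0,0,-6.7],[-1,0,0,0,-6.7],[-1,0,0,0,-6.7],[-1,0,0,0,-6.7],[-1,0,0,0,-6.7],[-1,0,0,0,-6.7],[-1,0,0,0,-6.7],[-1,0.032,-0.0088,0,0],[-1,0.032,-0.0088,0,0],[-1,0.032,-0.0088,0,0]]]}}

```text
clock: 22.72
tcp_pos: [0.5068, 0.1541, 0.1081]
tool_rot: [3.141, -0.0, 1.857]
contact_force: [0.5, 0.3, -0.4]
width: 1.001
gripper_force: 0.0
```

Request:
{"api": "move_arm", "payload": {"steps": [[[-1,0.032,-0.0088,0,0],[-1,0.032,-0.0088,0,0],[-1,0.032,-0.0088,0,0],[-1,0.032,-0.0088,0,0],[-1,0.032,-0.0088,0,0],[-0.3,0,0,0,0],[-0.3,0,0,0,0]]]}}

```text
clock: 23.3
tcp_pos: [0.419, 0.2958, 0.1082]
tool_rot: [3.141, -0.0, 1.862]
contact_force: [-0.1, -0.4, 0.1]
width: 0.754
gripper_force: 0.0
```

```bash
python3 - <<'E'
from h import *
o=get_obs(); im=capture("wrist"); cv2.imwrite("pics/w5.png",im)
print(o["tcp_pos"],np.degrees(o["tool_rot"]))
for m in masks_of("wrist","pin")[:2]:
    ys,xs=np.nonzero(m["pixels"]); P=wg(o,np.c_[xs,ys],.0055); r=rect(P); print(m["conf"],m["uv"],r,P.mean(0))
    c=r[0]/1000; delta(c[0],c[1],.002,float(r[2]))
im=capture("top"); cv2.imwrite("pics/t3.png",cv2.resize(im[180:300,180:400],(800,436),interpolation=cv2.INTER_CUBIC))
maskrect("top","leaf3",.011);maskrect("top","leaf2",.011)
E
```

```text
[0.41895434 0.29580593 0.10823343] [ 1.79951622e+02 -5.21780519e-03  1.06685853e+02]
0.61 [325.5, 249.0] (array([423.1, 286.4]), array([11.9, 74.1]), np.float32(104.3)) [0.42302194 0.28767695 0.0055    ]
turn 2.2 shift now-axes [-0.0083  0.0005  0.1061] after-turn axes [-0.0083  0.0009  0.1061]
leaf3 0.86 [300. 242.] (array([560. ,  68.9]), array([40.2, 64.4]), np.float32(7.1)) centroid [560.1  71.8  11. ]
leaf3 0.81 [350. 244.] (array([570.5, -46.4]), array([47. , 70.5]), np.float32(2.3)) centroid [570.2 -47.3  11. ]
leaf3 0.8 [472. 361.] (array([ 300.9, -337.4]), array([43.1, 66.2]), np.float32(135.1)) centroid [ 299.5 -338.4   11. ]
leaf2 0.86 [300. 242.] (array([560. ,  68.9]), array([40.2, 64.4]), np.float32(7.1)) centroid [560.1  71.8  11. ]
leaf2 0.81 [350. 244.] (array([570.5, -46.4]), array([47. , 70.5]), np.float32(2.3)) centroid [570.2 -47.3  11. ]
leaf2 0.8 [472. 361.] (array([ 300.9, -337.4]), array([43.1, 66.2]), np.float32(135.1)) centroid [ 299.5 -338.4   11. ]
```

View pics/t3.png

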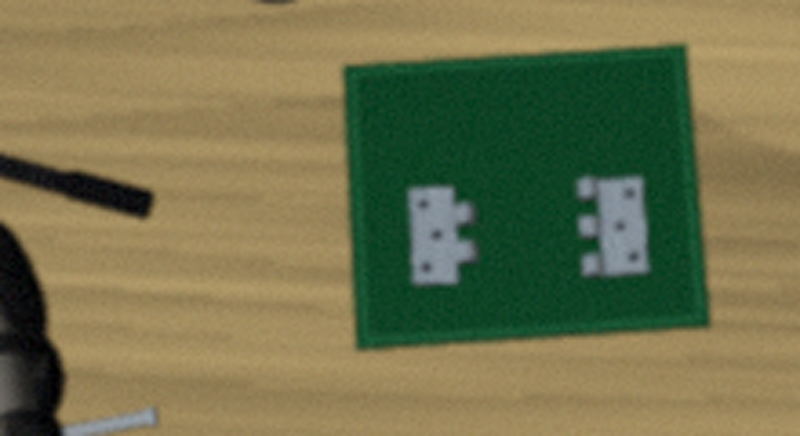

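View pics/w5.png

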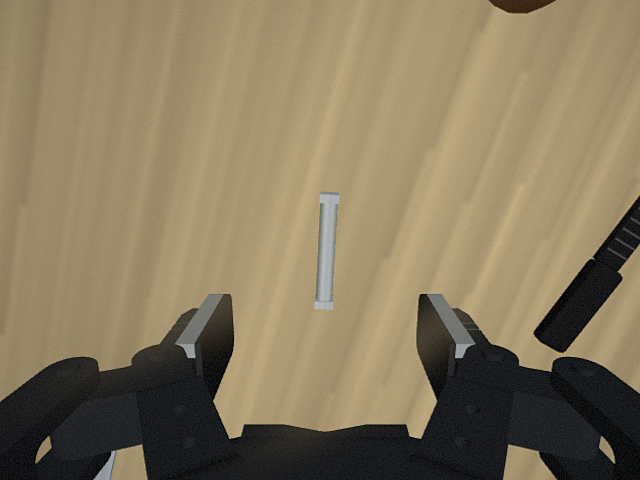

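The leaves lie well: leaf2 on the left with its knuckles inward, leaf3 on the right. In the wrist view the pin is centred at (327,250). I'll grip it.

Request:
{"api": "move_arm", "payload": {"steps": [[[-0.3,-0.0083,0.0007,0.01,2],[-0.3,0,0,0.03,0],[-0.3,0,0,0.03,0],[-0.3,0,0,0.02,0],[-0.3,0,0,0.01,0],[-0.3,0,0,0.005,0],[-0.3,0,0,0,0],[-0.3,0,0,0,0]]], "force": 40}}

```text
clock: 24.22
tcp_pos: [0.4236, 0.2868, 0.0036]
tool_rot: [3.14, -0.0, 1.823]
contact_force: [0.7, -0.3, -0.3]
width: 0.651
gripper_force: 0.0
```

Request:
{"api": "move_arm", "payload": {"steps": [[[1,0,0,0,0],[1,0,0,0,0],[1,0,0,0,0],[1,0,0,0,0],[1,0,0,0,0],[1,0,0,0,0],[1,0,0,0,0]]]}}

```text
clock: 24.8
tcp_pos: [0.4231, 0.2871, 0.0036]
tool_rot: [3.14, -0.0, 1.824]
contact_force: [-1.3, -1.0, 5.7]
width: 0.093
gripper_force: 39.2
```

Request:
{"api": "move_arm", "payload": {"steps": [[[1,0,0,-0.01,0],[1,0,0,-0.03,0],[1,0,0,-0.04,-6.8],[1,0,0,0,-6.8],[1,0,0,0,-6.8],[1,0,0,0,-6.8],[1,0,0,0,-6.8],[1,0,0,0,-6.8],[1,0,0,0,-6.8],[1,0,0,0,-6.8],[1,0,0,0,-6.8],[1,0,0,0,-6.8]]]}}

```text
clock: 25.8
tcp_pos: [0.4226, 0.2868, 0.0834]
tool_rot: [3.141, 0.0, 3.016]
contact_force: [0.6, -0.1, -0.7]
width: 0.091
gripper_force: 39.3
```

Request:
{"api": "move_arm", "payload": {"steps": [[[1,0,0,0,-6.8],[1,0,0,0,-6.8],[1,0,0,0,0],[1,0,0,0,0]]]}}

```text
clock: 26.13
tcp_pos: [0.4227, 0.2868, 0.0832]
tool_rot: [3.141, 0.0, -3.039]
contact_force: [-0.2, 0.2, -0.9]
width: 0.09
gripper_force: 39.3
```

```bash
python3 - <<'E'
from h import *
o=get_obs(); im=capture("wrist"); cv2.imwrite("pics/w6.png",im)
print(o["tcp_pos"],np.degrees(o["tool_rot"]),o["width"],o["joints"])
for m in masks_of("wrist","pin")[:2]:
    ys,xs=np.nonzero(m["pixels"]); r=cv2.minAreaRect(np.c_[xs,ys].astype(np.float32)); print(m["conf"],m["uv"],r)
delta(.566,.012,.0066,186.1)
E
```

```text
[0.42268521 0.28682504 0.08323093] [ 1.79992152e+02  1.60720496e-02 -1.74120055e+02] 0.09047108103343564 [ 4.46054075e-01  4.88140082e-01  1.75666312e+00  4.41900146e-05
  8.96479198e-01 -1.22739426e+00]
0.74 [326.0, 296.0] ((325.0, 307.5), (193.0, 34.0), 90.0)
turn -0.2 shift now-axes [-0.1143 -0.2881  0.0764] after-turn axes [-0.1133 -0.2885  0.0765]
```

View pics/w6.png

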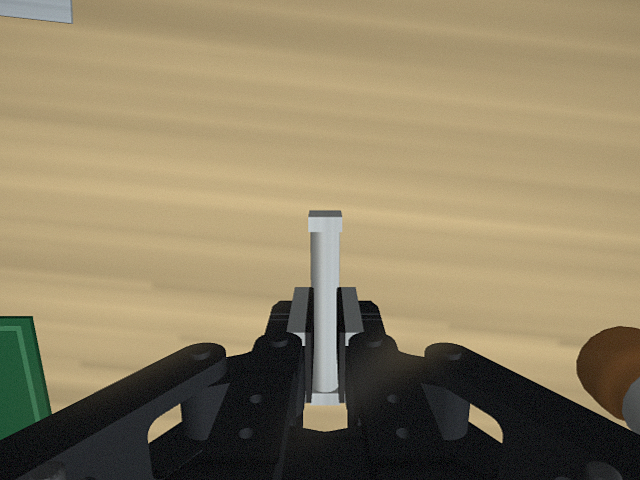

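The pin is held straight and centred (rows 211-404 against the TCP's row of 307).

Request:
{"api": "move_arm", "payload": {"steps": [[[1,-0.0127,-0.032,0,0],[1,-0.0127,-0.032,0,0],[1,-0.0127,-0.032,0,0],[1,-0.0127,-0.032,0,0],[1,-0.0127,-0.032,0,0],[1,-0.0127,-0.032,0,0],[1,-0.0127,-0.032,0,0],[1,-0.0127,-0.032,0,0],[1,-0.0127,-0.032,0,0],[1,0,0,0,0],[1,0,0,0.03,0],[1,0,0,0.02,0]]]}}

```text
clock: 27.23
tcp_pos: [0.5671, 0.0119, 0.0322]
tool_rot: [-3.142, 0.001, -3.039]
contact_force: [-1.7, 0.6, -1.2]
width: 0.093
gripper_force: 39.3
```

Request:
{"api": "move_arm", "payload": {"steps": [[[1,0,0,0.012,0],[1,0,0,0.008,0],[1,0,0,0.004,0],[1,0,0,0.002,0],[1,0,0,0,0],[1,0,0,0,0]]]}}

```text
clock: 27.73
tcp_pos: [0.5675, 0.0126, 0.0076]
tool_rot: [-3.141, 0.002, -3.036]
contact_force: [-0.8, -0.6, 0.3]
width: 0.096
gripper_force: 39.2
```

Request:
{"api": "move_arm", "payload": {"steps": [[[1,0,0,0.001,0],[0.4,0,0,0,0],[0.4,0,0,0,0],[0.4,0,0,0,0],[0.4,0,0,-0.015,0],[0.4,0,0,-0.03,0],[0.4,0,0,-0.03,6.8],[0.4,0,0,-0.03,6.8],[0,0,0,0,6.8],[0,0,0,0,6.8],[0,0,0,0,6.8],[0,0,0,0,6.8]]]}}

```text
clock: 28.73
tcp_pos: [0.5669, 0.0125, 0.1112]
tool_rot: [3.141, 0.001, 2.53]
contact_force: [-0.1, 0.1, -0.9]
width: 0.5
gripper_force: 0.0
```

Request:
{"api": "move_arm", "payload": {"steps": [[[0,0,0,0,6.8],[0,0,0,0,6.8],[0,0,0,0,6.8],[0,0,0,0,6.8],[0,0,0,0,6.8],[0,0,0,0,6.8],[0,0,0,0,6.8],[0,0,0,0,6.8],[0,0,0,0,6.8],[0,0,0,0,6.8],[0,0.0368,-0.0065,0,0],[0,0.0368,-0.0065,0,0]]]}}

```text
clock: 29.73
tcp_pos: [0.5707, 0.0863, 0.111]
tool_rot: [3.141, -0.0, 1.344]
contact_force: [1.1, 0.9, 0.2]
width: 0.499
gripper_force: 0.0
```

Request:
{"api": "move_arm", "payload": {"steps": [[[0,0.0368,-0.0065,0,0],[0,0.0368,-0.0065,0,0],[0,0.0368,-0.0065,0,0],[0,0.0368,-0.0065,0,0],[0,0.0368,-0.0065,0,0],[0,0.0368,-0.0065,0,0],[0,0,0,0,0],[0,0,0,0,0]]]}}

```text
clock: 30.4
tcp_pos: [0.5803, 0.3132, 0.1104]
tool_rot: [-3.142, 0.0, 1.352]
contact_force: [-0.7, -0.3, -0.1]
width: 0.499
gripper_force: 0.0
```

```bash
python3 - <<'E'
from h import *
o=get_obs(); im=capture("wrist"); cv2.imwrite("pics/w7.png",im)
print(o["tcp_pos"],np.degrees(o["tool_rot"]),o["width"])
for m in masks_of("wrist","file")[:2]:
    ys,xs=np.nonzero(m["pixels"]); P=wg(o,np.c_[xs,ys],.006); r=rect(P); print(m["conf"],m["uv"],r,P.mean(0))
    c=r[0]/1000; a=np.radians(float(r[2])); c=c-.018*np.array([np.cos(a),np.sin(a)]); print(c); delta(c[0],c[1],.002,float(r[2]))
capture("top"); maskrect("top","file",.006); maskrect("top","pin",.0085)
E
```

```text
[0.58030769 0.31319757 0.11040805] [-1.79995481e+02  4.28010957e-03  7.74788373e+01] 0.4985884236135643
0.79 [329.6, 202.8] (array([588.3, 331.7]), array([ 21. , 130.9]), np.float32(77.9)) [0.58882777 0.33234269 0.006     ]
[0.58452687 0.3140999 ]
turn -0.6 shift now-axes [0.0044 0.0029 0.1086] after-turn axes [0.0043 0.0029 0.1086]
file 0.73 [213. 232.] (array([578.1, 293.8]), array([21.9, 56.3]), np.float32(78.1)) centroid [578.2 292.4   6. ]
file 0.56 [349. 159.] (array([787. , -25.5]), array([ 14.5, 171.2]), np.float32(84.2)) centroid [786.8 -30.    6. ]
pin 0.43 [323. 246.] (array([562.5,   9.9]), array([11.9, 68.1]), np.float32(6.4)) centroid [560.9  10.2   8.5]
```

View pics/w7.png

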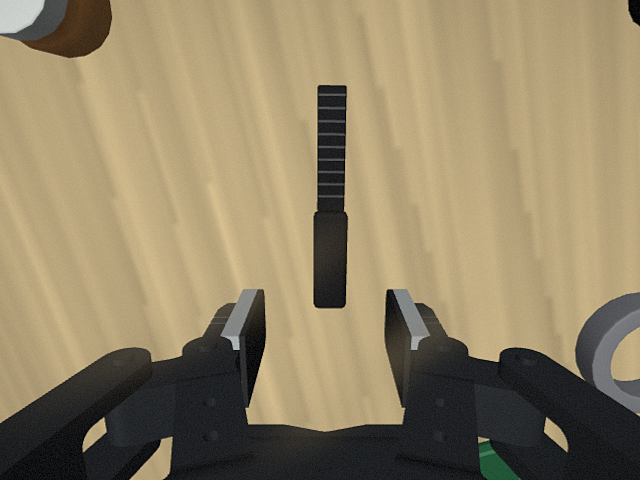

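The file is at (330,200), with its handle at rows 210-307 nearest the mat. I'll grip the handle close to its balance point.

Request:
{"api": "move_arm", "payload": {"steps": [[[0,0.0044,0.0029,0.01,0],[0,0,0,0.03,0],[0,0,0,0.03,0],[0,0,0,0.02,0],[0,0,0,0.012,0],[0,0,0,0.005,0],[0,0,0,0,0],[0,0,0,0,0],[1,0,0,0,0],[1,0,0,0,0],[1,0,0,0,0],[1,0,0,0,0]]]}}

```text
clock: 31.65
tcp_pos: [0.5859, 0.3152, 0.0056]
tool_rot: [3.139, -0.002, 1.349]
contact_force: [-0.8, -0.1, 6.9]
width: 0.219
gripper_force: 39.8
```

Request:
{"api": "move_arm", "payload": {"steps": [[[1,0,0,0,0],[1,0,0,0,0],[1,0,0,0,0],[1,0,0,-0.01,0],[1,0,0,-0.03,0],[1,0,0,-0.04,-6.2],[1,0,0,0,-6.2],[1,0,0,0,-6.2],[1,0,0,0,0],[1,0,0,0,0]]]}}

```text
clock: 32.48
tcp_pos: [0.5845, 0.3147, 0.0841]
tool_rot: [-3.141, 0.0, 1.67]
contact_force: [0.2, 0.5, -0.3]
width: 0.217
gripper_force: 39.2
```

```bash
python3 - <<'E'
from h import *
o=get_obs(); im=capture("wrist"); cv2.imwrite("pics/w8.png",im)
print(o["tcp_pos"],np.degrees(o["tool_rot"]),o["width"],o["gripper_force"])
for m in masks_of("wrist","file")[:2]:
    ys,xs=np.nonzero(m["pixels"]); P=wg(o,np.c_[xs,ys],o["tcp_pos"][2]+.004); r=rect(P); print(m["conf"],m["uv"],r)
a=np.radians(96.1); c=np.array([.566,.012])+.075*np.array([np.cos(a-np.pi/2),np.sin(a-np.pi/2)])-.018*np.array([np.cos(a),np.sin(a)])
print(c); delta(c[0],c[1],.0065,96.1)
E
```

```text
[0.58453135 0.31472045 0.08411241] [-1.79987113e+02  2.20039439e-04  9.56961514e+01] 0.21696849079392955 39.18720066547394
0.7 [322.3, 254.6] (array([583.7, 330.9]), array([ 20.2, 129.8]), np.float32(95.6))
[0.6424881  0.00207172]
turn -0.4 shift now-axes [-0.3168  0.0267  0.077 ] after-turn axes [-0.317   0.0245  0.077 ]
```

Request:
{"api": "move_arm", "payload": {"steps": [[[1,-0.0352,0.0028,0,0],[1,-0.0352,0.0028,0,0],[1,-0.0352,0.0028,0,0],[1,-0.0352,0.0028,0,0],[1,-0.0352,0.0028,0,0],[1,-0.0352,0.0028,0,0],[1,-0.0352,0.0028,0,0],[1,-0.0352,0.0028,0,0],[1,-0.0352,0.0028,0,0],[1,0,0,0,0],[1,0,0,0.03,0],[1,0,0,0.02,0]]]}}

```text
clock: 33.58
tcp_pos: [0.6423, 0.0014, 0.0329]
tool_rot: [3.141, -0.0, 1.669]
contact_force: [-0.9, 0.4, -1.5]
width: 0.22
gripper_force: 39.2
```

Request:
{"api": "move_arm", "payload": {"steps": [[[1,0,0,0.012,0],[1,0,0,0.008,0],[1,0,0,0.004,0],[1,0,0,0.002,0],[1,0,0,0,0],[1,0,0,0,0]]]}}

```text
clock: 34.08
tcp_pos: [0.6431, 0.0025, 0.0089]
tool_rot: [3.139, 0.0, 1.673]
contact_force: [1.0, -0.5, 0.1]
width: 0.216
gripper_force: 39.2
```

Request:
{"api": "move_arm", "payload": {"steps": [[[1,0,0,0.0015,0],[1,0,0,0,0],[0.25,0,0,0,0],[0.25,0,0,0,0],[0.25,0,0,0,0],[0.25,0,0,-0.015,0],[0.25,0,0,-0.03,0],[0.25,0,0,-0.035,0],[0.25,0,0,-0.035,0],[0,0.035,-0.01,-0.01,0],[0,0.035,-0.01,-0.01,0],[0,0.035,-0.01,-0.01,0]]]}}

```text
clock: 35.08
tcp_pos: [0.6014, 0.1042, 0.1521]
tool_rot: [3.141, -0.0, 1.671]
contact_force: [0.8, 0.7, 0.4]
width: 0.496
gripper_force: 0.0
```

Request:
{"api": "move_arm", "payload": {"steps": [[[0,0.035,-0.015,0,0],[0,0.035,-0.015,0,0],[0,0.035,-0.015,0,0],[0,0.035,-0.015,0,0],[0,0.035,-0.015,0,0],[0,0.035,-0.015,0,0],[0,0.035,-0.015,0,0],[0,0,0,0,0]]]}}

```text
clock: 35.75
tcp_pos: [0.4685, 0.3419, 0.1513]
tool_rot: [-3.141, -0.002, 1.679]
contact_force: [0.1, -0.4, -0.2]
width: 0.5
gripper_force: 0.0
```

```bash
python3 - <<'E'
from h import *
o=get_obs(); print(o["tcp_pos"],o["clock"])
im=capture("top"); cv2.imwrite("pics/t4.png",cv2.resize(im[140:300,200:413],(800,600),interpolation=cv2.INTER_CUBIC))
for l,z in(("leaf3",.011),("leaf2",.011),("pin",.0085),("file",.010),("tape_roll",.01),("pencil",.004)): maskrect("top",l,z)
E
```

```text
[0.46846156 0.34189205 0.15126337] 35.75
leaf3 0.8 [350. 242.] (array([568.6, -46.4]), array([44.5, 70.8]), np.float32(4.8)) centroid [569.1 -47.   11. ]
leaf3 0.69 [300. 239.] (array([558.3,  67.6]), array([44.2, 65.5]), np.float32(3.1)) centroid [557.6  70.2  11. ]
leaf2 0.8 [350. 242.] (array([568.6, -46.4]), array([44.5, 70.8]), np.float32(4.8)) centroid [569.1 -47.   11. ]
leaf2 0.69 [300. 239.] (array([558.3,  67.6]), array([44.2, 65.5]), np.float32(3.1)) centroid [557.6  70.2  11. ]
pin 0.43 [325. 241.] (array([564.8,  11.3]), array([ 4.9, 57.9]), np.float32(2.4)) centroid [564.9  11.2   8.5]
file 0.6 [329. 215.] (array([639.3,  17.7]), array([ 22.2, 128.5]), np.float32(97.7)) centroid [639.9  13.3  10. ]
tape_roll 0.67 [348. 246.] (array([570.1, -47.6]), array([42.2, 68.2]), np.float32(4.8)) centroid [570.2 -49.   10. ]
pencil 0.57 [348. 160.] (array([788.2, -24.4]), array([ 13.7, 174. ]), np.float32(84.2)) centroid [787.8 -29.    4. ]
```

View pics/t4.png

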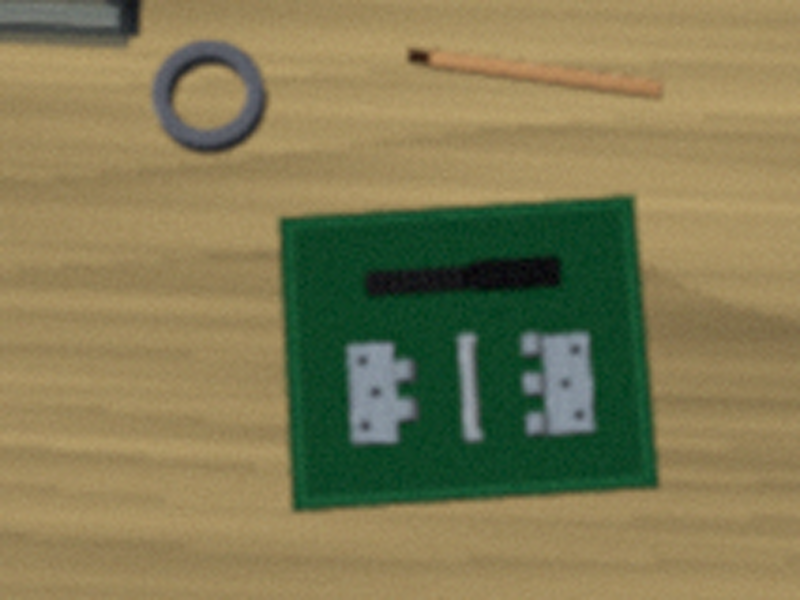

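The picture shows all four things on the mat as asked: leaf2 at (380,392), pin at (470,388), leaf3 at (560,383) and file at (463,277). The tape roll and pencil haven't moved, and the distances fit: pin to each leaf about 57 mm, pin to file about 75 mm.

```bash
python3 -c "
from rig import *
print(close_job())"
```

```text
the job is handed in; nothing more can be done
None
```

The hinge is laid out on the mat as asked and the job is handed in at about 36 s on the robot's clock, with no verdict returned; leaf2 slipped from the grip once and was picked up again, and the last overhead view showed all four parts in place and the tape roll and pencil where they began (the jar and cork block were not re-measured).

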